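# Zero the light trim and hold the reflector flap at balance

## Task

Get the small photo stand ready for a shot of the bracelet. First, with the flap still down, turn the light-trim knob until its pointer stands at the dial's zero mark (the one raised block on the dial's rim); then grip the wire handle of the white reflector flap that lies over the bracelet, swing the flap up to the point where it balances upright, and finish still gripping the handle there, so that the flap neither drops back nor goes over to the far side. Leave the bracelet and the other things on the table where they are.

Things in the scene. Friction and masses are not known exactly. Their poses are not given: they have to be found in the camera images.
- photo_stand: fixed grey base plate 120 (x) x 320 (y) x 12 mm lying on the table; origin at the centre of its underside, z up, +x away from the robot, +y to the robot's left. In this frame: round dial pod with the knob at the -y end, white reflector flap hinged across the middle and lying over the +y half, above the bracelet (on a low pedestal).
- trim_knob (a joint): angle of the light-trim knob about the vertical, rad; 0 = pointer at the zero mark (along the stand's +x), positive = counter-clockwise from above; range -1.8 to 1.8, starts 0.5 to 1.4. Light friction (0.03 N m), stays where left. The zero mark is a raised steel block 12 x 5 mm, top 40 mm above the table, on the pod's rim 45 mm from the knob's axis.
- knob_grip (a point): on the knob's axis, 55 mm above the table, (0, -105 mm) in the stand's frame; its x axis points along the bar to the pointer end. The black upright bar is 46 mm long, 12 mm thick, its top 70 mm above the table, on a black disc of 54 mm diameter whose top is 40 mm above the table. A white stripe on the bar's top and a short white nose mark the pointer end.
- flap_swing (a joint): angle of the reflector flap, rad; 0 = lying level on its rests towards the stand's +y side (start), pi/2 = upright, its far stop is at 2.6. The flap is even about its own plane, so it balances at pi/2 exactly, hangs back to 0 below that and falls over to 2.6 above it; the hinge is nearly free of friction.
- flap_hinge (a point): middle of the flap's hinge line, at (0, -15, 62 mm) in the stand's frame; the line runs along the stand's x axis between two aluminium cheeks (outer faces at x = +-60 mm, tops 70 mm above the table). On the knob's side of it two slanted wire stops, 84 mm high, reach to y = -65 mm in the stand's frame.
- flap: the hinged white reflector panel with its wire handle (weighs 0.17 to 0.34 kg); origin in the middle of its hinge line, x along that line, y towards the handle, z out of its upper face when it lies down. Panel 98 mm wide, 5 to 9 mm thick, its free edge 121 mm from the hinge line.
- flap_handle (a point): the flap's steel wire handle: straight round bar 10 mm thick, 84 mm long, parallel to the hinge line, on a leg at either end. Origin at the bar's middle, 165 mm from the hinge line; y axis from hinge to bar, z out of the flap's upper face. Gap between bar and panel 39 mm; below the bar, flap down, 45 mm free. The bar may turn between the fingers.
- bracelet: bead bracelet, 68 mm across, 10 mm high, lying on the stand's pedestal, top about 28 mm above the table, to be left alone; origin under its centre
- spool_blue: bystander: upright thread spool, 51 mm across, 60 mm high; origin under its centre
- tumbler: bystander: white paper beaker, 105 mm across, 131 mm high; origin under its centre
- glass_dish: bystander: eight-sided glass dish, 67 mm across, 18 mm high; origin under its centre
- cream_jar: bystander: low white jar, about 50 mm across, 24 mm high; origin under its centre
- jar_lid: bystander: flat white screw lid, 55 mm across, 9 mm high; origin under its centre

How it is judged:
By the outcome, as a careful person would: the job done as asked, in the order asked, and still so for the second after the job is handed in, while the arm keeps its last pose, push and grip.
It also fails if it takes over 51 s, if anything falls off the work surface, if the arm or the gripper's body presses on something with over 40 N, if the wrist force passes 120 N, or if a joint passes its speed limit or range.

## Robot

A 6-joint arm with a two-finger parallel gripper is mounted at the origin on the work surface; the furniture and walls round the work are solid. World frame = base frame: x ahead of the robot, y to its left, z up, the work surface at z = 0. Lengths are in m, angles in rad, forces in N, time in s.
With the tool pointing down it reaches from about 0.35 to 0.875 m from the base axis. Payload 4.2 kg.
Tool frame: the origin (TCP) lies on the front face of the gripper's body, between the roots of the fingers; the fingertips stand tip_reach ahead of it and the grasp point (between the pads) lies 54 mm ahead of it (tip_reach is the distance from the TCP to the fingertips, in m); y points along the fingers, z is the direction in which the jaws open and shut, and the axes are right-handed (so a half turn about y gives the same grasp; the last joint's range is limited). The gripper opens to 85 mm and grips with 20 to 120 N. Pads are 22 mm wide; open, the fingers measure 114 mm over their backs; the gripper's body (76 mm by 85 mm) begins 54 mm behind the grasp point. The pads swing forward as they close: fully open they stand 13 mm farther back than shut.
Start: joints at [1.524, 0.385, 0.008, 0, -1.194, -0.259], TCP at [0.188, 0.596, 0.304] pointing down, gripper open.
Joint ranges: [-3.14, 3.14], [-1.21, 2.06], [-1.07, 1.41], [-3.16, 2.05], [-2.99, -0.16], [-3.1, 3.1]. Speed limits (rad/s): [2.79, 2.79, 3.14, 3.14, 3.14, 3.14].

## Interface

Orientations are given as a unit quaternion [w, x, y, z].
In Python, from rig import get_obs, get_image, hand_in, search_frame, silhouettes, tip_reach gives the robot as it stands.
- The arm moves only by the tool drive_tool, never from a script. Its argument "plan" is a list of rows, each an object of numbers: "x", "y", "z": the shift along the tool's x, y, z as a fraction of full scale; "wx", "wy", "wz": the turn, a rotation vector about the tool's x, y, z as a fraction of full scale; "gripper": the gripper command: -1 is shut, 1 is fully open, values between are in proportion. A call has 1 to 12 rows; each row is the pose to reach, as a shift and turn from the pose measured when the call began, along the tool's axes at that moment, turning the shorter way round; what a row does not reach only later rows make up. Full scale, the value 1, is 250 mm for a shift and 360 degrees for a turn. A row lasts 1/12 s, in which the tool goes at most 41.7 mm and 7.16 degrees, less where a joint would pass 70% of its speed; a pose out of reach is approached as far as the arm can. A call with a number of a shift or a turn outside -1 to 1 is refused whole. A call with a gripper value outside its range is refused whole. The fingers move at their own pace and stop on an object; "force" is the grip in N (left out, the last holds). Time passes only in rows, so rows that repeat a pose let the fingers close. It gives the time, the measured TCP pose, the force and the opening at its end, in the units of the state.
- get_obs(): the state, without advancing time (a new reading comes with each control period).
- get_image(name): name is "side" or "top" or "wrist"; returns a dict with "frame" (480x640x3 uint8, red, green, blue), "camera_matrix" (3x3 intrinsics, pixels), "xyz" and "orientation" of the camera in the world; the wrist camera has in their place "hand_eye" (4x4, takes a point from camera to tool coordinates, whose origin is the TCP and whose axes are the tool frame's). Camera axes: x right, y down, z forward; pixel columns grow to the right and rows downward; lengths in m; the calibration is good to about 2 mm. A picture is of the moment at which its call begins: read the wrist's pose just before it. There is no depth.
- hand_in(): hands the job in, once; it reports no verdict.
Trained networks look in a picture, given as the dict that the camera call returned (one of the last four; its "shot" number tells which), for a name from the list of things; names that differ only in an ending like _2 or _b are one class to them, and where a whole thing is asked for, a point or a joint stands for the part that bears it (a point fixed in the world has none). Each returns a list of dicts, best first, with "score" (0 to 1); they miss things now and then, are a little off and sometimes report something else, mostly with a low value. They report only what shows in the picture. A call takes as long as a camera call.
- search_frame(picture, label): "bbox" ([left, top, width, height] in pixels, round what is visible of it).
- silhouettes(picture, label): "pixels" (480x640 bool, what is visible of it) and "bbox" ([left, top, width, height] in pixels, round what is visible of it).
The state is a dict: "time": time; "joint_pos": joint angles; "dq": joint speeds; "joint_torque": joint torques, N m; "tcp_pos": TCP position; "eef_rot": TCP orientation; "contact_force": force on the tool from outside, world axes, zero at the start; "ft_torque": the same for the moment, N m; "opening": opening from 0.0 (shut) to 1.0 (fully open).
Only numpy, scipy, OpenCV 4.12 (cv2) and the standard library are available. Lean on these libraries where they do the work, as an engineer would, in place of code of your own. Each camera call takes 0.05 s, during which the arm holds its last target.

## Working session

There is one attempt and no reset: what is moved stays moved. The work goes in short steps, Python scripts to look and compute and a tool call to move; the robot and the scene stay as the last step left them, time stands still between calls to the robot, and variables do not carry over. Pictures are saved under pics/ and viewed, and the job is handed in when it is done.

Besides the shell and the picture viewer there is one more tool, called after "Emit:" in YAML: its name, and indented under it one key for each argument. drive_tool: Moves the arm, as the interface text tells. Its arguments: {"type":"object","properties":{"plan":{"type":"array","items":{"type":"object","properties":{"x":{"type":"number"},"y":{"type":"number"},"z":{"type":"number"},"wx":{"type":"number"},"wy":{"type":"number"},"wz":{"type":"number"},"gripper":{"type":"number"}}}},"force":{"type":"number"}},"required":["plan"]}

```bash
ls; mkdir -p pics; python3 - <<'E'
from rig import *
import cv2,numpy as np,pickle
o=get_obs();print(o); print(tip_reach if not callable(tip_reach) else tip_reach())
d={}
for n in("side","top","wrist"):
    p=get_image(n);d[n]=p;cv2.imwrite(f"pics/{n}0.png",p["frame"][:,:,::-1])
    print(n,{k:v for k,v in p.items() if k!="frame"})
    for l in("photo_stand","trim_knob","flap","flap_handle","tumbler","spool_blue","cream_jar","jar_lid","glass_dish"):
        r=search_frame(p,l); print(l,[(x["bbox"],round(float(x["score"]),2)) for x in r[:2]])
pickle.dump((o,d),open("s0.pkl","wb"))
E
```

```text
pics
{'time': 0.0, 'joint_pos': array([ 1.52360118e+00,  3.85605871e-01,  6.58947042e-03, -5.18364420e-04,
       -1.19399679e+00, -2.58587175e-01]), 'dq': array([-0.0012711 ,  0.00068064, -0.00030532, -0.001297  , -0.00141623,
       -0.00206889]), 'joint_torque': array([-6.51799928e-04, -3.92291486e+01,  1.88401580e+01,  4.18607309e+00,
       -4.63016637e-03,  3.71000963e-07]), 'tcp_pos': array([0.18799977, 0.59559911, 0.30277453]), 'eef_rot': array([ 0.10784314, -0.10766974, -0.69805018,  0.69964493]), 'contact_force': array([-0.51120527,  0.781111  ,  0.23534287]), 'ft_torque': array([-0.00568911, -0.00292083, -0.03067056]), 'opening': 1.0017658398266593}
0.0726
side {'camera_matrix': array([[585.3824272 ,   0.        , 308.41281396],
       [  0.        , 585.3824272 , 237.0267212 ],
       [  0.        ,   0.        ,   1.        ]]), 'xyz': array([-0.18040243, -1.49013529,  0.78827283]), 'orientation': array([-0.5365973 ,  0.82244901, -0.16522129,  0.0913394 ]), 'shot': 1}
photo_stand [([287.0, 212.3, 67.6, 59.8], 0.73)]
trim_knob [([323.9, 236.5, 15.9, 18.1], 0.69)]
flap [([
[... 1086 characters left out ...]
, 275.3, 20.7, 18.8], 0.71)]
glass_dish []
wrist {'camera_matrix': array([[343.86122807,   0.        , 320.7520378 ],
       [  0.        , 343.86122807, 239.11321816],
       [  0.        ,   0.        ,   1.        ]]), 'hand_eye': array([[ 4.25552301e-05,  9.50461907e-01,  3.10841054e-01,
        -7.94660926e-02],
       [ 1.44225103e-03, -3.10840789e-01,  9.50460901e-01,
        -7.14908918e-02],
       [ 9.99998959e-01,  4.07863747e-04, -1.38403257e-03,
        -6.70524858e-04],
       [ 0.00000000e+00,  0.00000000e+00,  0.00000000e+00,
         1.00000000e+00]]), 'shot': 3}
photo_stand []
trim_knob []
flap []
flap_handle []
tumbler []
spool_blue []
cream_jar []
jar_lid []
glass_dish []
```

```bash
python3 - <<'E'
import cv2,pickle
o,d=pickle.load(open("s0.pkl","rb"))
t=d["top"]["frame"][:,:,::-1]
cv2.imwrite("pics/topz.png",cv2.resize(t[170:290,210:370],(800,600),interpolation=cv2.INTER_CUBIC))
s=d["side"]["frame"][:,:,::-1]
cv2.imwrite("pics/sidez.png",cv2.resize(s[190:290,260:400],(784,560),interpolation=cv2.INTER_CUBIC))
E
```

```text
(no output)
```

View pics/top0.png

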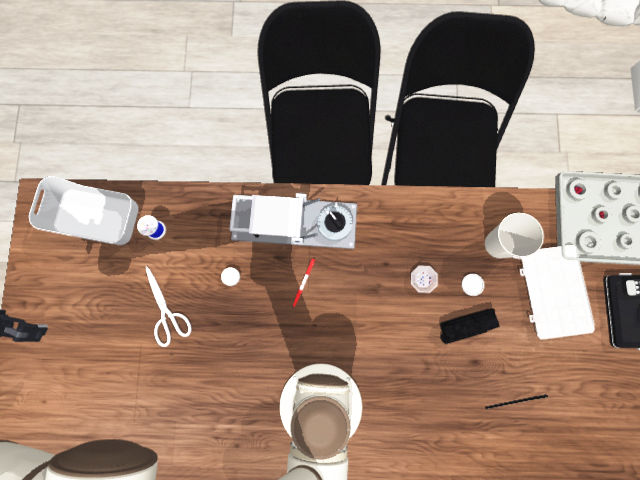

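View pics/side0.png

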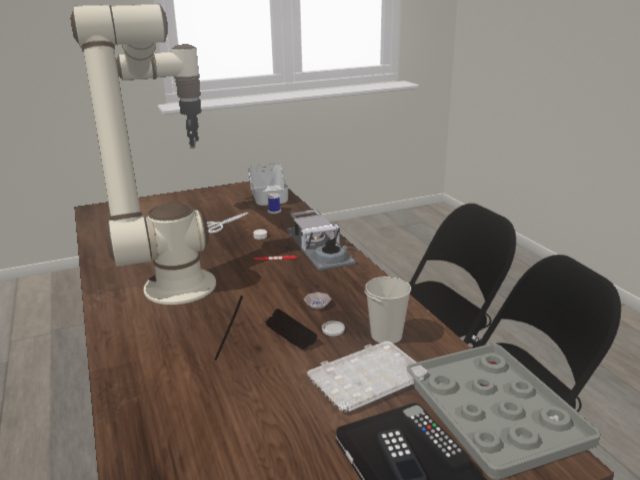

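```bash
sleep 1
```

```text
(no output)
```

View pics/topz.png

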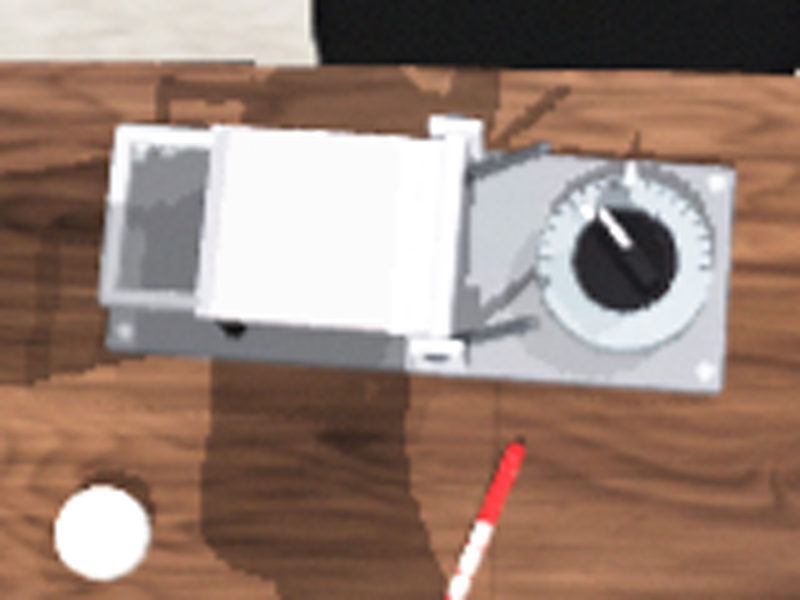

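View pics/sidez.png

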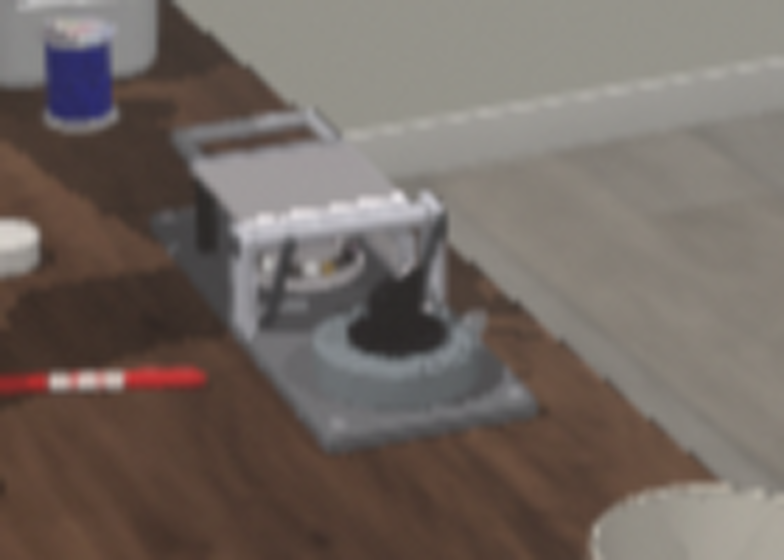

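The top view shows the stand with the dial at the right (knob centre about px (335,221)). The zero mark is up (+x), the pointer about 40° to its left, and the flap lies to the left with its handle bar at about column 231. Next I work out the poses.

```bash
cat > h.py <<'E'
import numpy as np,cv2,pickle
from scipy.spatial.transform import Rotation as R
def rot(q): return R.from_quat([q[1],q[2],q[3],q[0]]).as_matrix()
def cam(p,o=None):
    K=p["camera_matrix"]
    if "hand_eye" in p:
        T=np.eye(4);T[:3,:3]=rot(o["eef_rot"]);T[:3,3]=o["tcp_pos"];T=T@p["hand_eye"];return K,T[:3,:3],T[:3,3]
    return K,rot(p["orientation"]),np.array(p["xyz"])
def ray(c,uv,z):
    K,Rm,t=c;d=Rm@np.linalg.inv(K)@np.array([uv[0],uv[1],1.]);return t+d*(z-t[2])/d[2]
def proj(c,X):
    K,Rm,t=c;x=K@(Rm.T@(np.array(X)-t));return x[:2]/x[2]
E
python3 - <<'E'
from h import *
o,d=pickle.load(open("s0.pkl","rb"));c=cam(d["top"])
z=lambda u,v:(210+u/5,170+v/5)
P={}
for n,uv,h in [("LL",(105,350),.012),("LR",(722,390),.012),("UR",(735,168),.012),("knob",(625,258),.04),("barmark",(630,172),.04),("ptrend",(597,210),.07),("ptrin",(628,245),.07),("hbarU",(122,130),.065),("hbarL",(104,300),.065),("chU",(455,120),.07),("chL",(437,365),.07)]:
    P[n]=ray(c,z(*uv),h);print(n,P[n].round(4))
a=P["LL"]-P["LR"];print("yaw from long edge",np.degrees(np.arctan2(a[1],a[0]))-90,np.linalg.norm(a))
a=P["UR"]-P["LR"];print("yaw short",np.degrees(np.arctan2(a[1],a[0])),np.linalg.norm(a))
a=P["ptrend"]-P["ptrin"];print("ptr",np.degrees(np.arctan2(a[1],a[0])))
print("rot tool",rot(o["eef_rot"]).round(3))
print(R.from_matrix(rot(o["eef_rot"])).as_rotvec())
E
```

```text
LL [0.4052 0.2389 0.012 ]
LR [ 0.3911 -0.0793  0.012 ]
UR [ 0.5086 -0.0851  0.012 ]
knob [ 0.4531 -0.0277  0.04  ]
barmark [ 0.498  -0.0295  0.04  ]
ptrend [ 0.4704 -0.0127  0.07  ]
ptrin [ 0.453  -0.0282  0.07  ]
hbarU [0.5078 0.2256 0.065 ]
hbarL [0.421  0.2297 0.065 ]
chU [0.515  0.0589 0.07  ]
chL [0.391 0.064 0.07 ]
yaw from long edge -2.5373655511930906 0.3184529509603386
yaw short -2.830542784750792 0.11770048542500555
ptr 41.85885995805986
rot tool [[-0.954 -0.001 -0.301]
 [ 0.301 -0.002 -0.954]
 [-0.    -1.     0.002]]
[-0.31683413 -2.05411586  2.05880866]
```

```bash
cat >> h.py <<'E'
def down(jaw_deg):
    a=np.radians(jaw_deg);z=np.array([np.cos(a),np.sin(a),0]);y=np.array([0,0,-1.]);return np.stack([np.cross(y,z),y,z],1)
def delta(o,pos,Rm):
    R0=rot(o["eef_rot"]);s=R0.T@(np.array(pos)-o["tcp_pos"])/.25
    w=R.from_matrix(R0.T@Rm).as_rotvec()/(2*np.pi);return s.round(4),w.round(4)
E
python3 - <<'E'
from h import *
from rig import get_obs
o=get_obs();g=np.array([.453,-.028,.24]);p0=o["tcp_pos"]
for f in(1/3,2/3,1): print(delta(o,p0+(g-p0)*f,down(132)))
E
```

```text
(array([-0.5872,  0.0852,  0.6871]), array([-0.    ,  0.3347, -0.    ]))
(array([-1.1745,  0.1704,  1.3742]), array([-0.    ,  0.3347, -0.    ]))
(array([-1.7617,  0.2557,  2.0613]), array([-0.    ,  0.3347, -0.    ]))
```

Emit:
drive_tool:
  plan:
    - {"x": -0.1, "y": 0.01, "z": 0.115, "wy": 0.018, "gripper": -0.1}
    - {"x": -0.2, "y": 0.02, "z": 0.23, "wy": 0.037, "gripper": -0.1}
    - {"x": -0.3, "y": 0.04, "z": 0.345, "wy": 0.056, "gripper": -0.1}
    - {"x": -0.4, "y": 0.05, "z": 0.46, "wy": 0.075, "gripper": -0.1}
    - {"x": -0.5, "y": 0.07, "z": 0.575, "wy": 0.093, "gripper": -0.1}
    - {"x": -0.6, "y": 0.08, "z": 0.69, "wy": 0.11, "gripper": -0.1}
    - {"x": -0.7, "y": 0.09, "z": 0.8, "wy": 0.13, "gripper": -0.1}
    - {"x": -0.8, "y": 0.1, "z": 0.92, "wy": 0.15, "gripper": -0.1}
    - {"x": -0.85, "y": 0.11, "z": 1.0, "wy": 0.167, "gripper": -0.1}

```text
$.plan[0]: bad value
```

```bash
python3 - <<'E'
from h import *
from rig import get_obs
o=get_obs();g=np.array([.453,-.028,.24]);print(o["tcp_pos"],o["opening"],o["joint_pos"])
print(delta(o,g,down(132)))
E
```

```text
[0.18812102 0.5959946  0.30391277] 0.9981964063300577 [ 1.52360861e+00  3.84702286e-01  7.90814515e-03 -7.52480488e-06
 -1.19401306e+00 -2.58556807e-01]
(array([-1.7617,  0.2557,  2.0613]), array([-0.    ,  0.3347, -0.    ]))
```

Emit:
drive_tool:
  plan:
    - {"x": -0.1, "y": 0.01, "z": 0.115, "wx": 0, "wy": 0.018, "wz": 0, "gripper": -0.1}
    - {"x": -0.2, "y": 0.02, "z": 0.23, "wx": 0, "wy": 0.037, "wz": 0, "gripper": -0.1}
    - {"x": -0.3, "y": 0.04, "z": 0.345, "wx": 0, "wy": 0.056, "wz": 0, "gripper": -0.1}
    - {"x": -0.4, "y": 0.05, "z": 0.46, "wx": 0, "wy": 0.075, "wz": 0, "gripper": -0.1}
    - {"x": -0.5, "y": 0.07, "z": 0.575, "wx": 0, "wy": 0.093, "wz": 0, "gripper": -0.1}
    - {"x": -0.6, "y": 0.08, "z": 0.69, "wx": 0, "wy": 0.11, "wz": 0, "gripper": -0.1}
    - {"x": -0.7, "y": 0.09, "z": 0.8, "wx": 0, "wy": 0.13, "wz": 0, "gripper": -0.1}
    - {"x": -0.8, "y": 0.1, "z": 0.92, "wx": 0, "wy": 0.15, "wz": 0, "gripper": -0.1}
    - {"x": -0.85, "y": 0.11, "z": 1.0, "wx": 0, "wy": 0.167, "wz": 0, "gripper": -0.1}
  force: 30

```text
time: 2.25
tcp_pos: [0.316, 0.2907, 0.2765]
eef_rot: [0.445, -0.445, -0.549, 0.549]
contact_force: [0.2, 0.3, -0.6]
opening: 0.452
```

```bash
python3 - <<'E'
from h import *
from rig import get_obs
o=get_obs();g=np.array([.453,-.028,.24]);print(o["time"],o["tcp_pos"],o["opening"],o["joint_pos"])
print(delta(o,g,down(132)))
E
```

```text
2.25 [0.31604161 0.29070699 0.27649293] 0.4517523900542148 [ 1.12500210e+00  7.12906264e-02 -4.84305899e-01  4.65890052e-05
 -1.01534362e+00 -9.16828907e-01]
(array([-1.3605,  0.1461, -0.2725]), array([ 0.    ,  0.1665, -0.    ]))
```

Emit:
drive_tool:
  plan:
    - {"x": -0.14, "y": 0.015, "z": -0.03, "wx": 0, "wy": 0.018, "wz": 0, "gripper": -0.1}
    - {"x": -0.28, "y": 0.03, "z": -0.06, "wx": 0, "wy": 0.037, "wz": 0, "gripper": -0.1}
    - {"x": -0.42, "y": 0.045, "z": -0.09, "wx": 0, "wy": 0.056, "wz": 0, "gripper": -0.1}
    - {"x": -0.56, "y": 0.06, "z": -0.12, "wx": 0, "wy": 0.075, "wz": 0, "gripper": -0.1}
    - {"x": -0.7, "y": 0.075, "z": -0.15, "wx": 0, "wy": 0.093, "wz": 0, "gripper": -0.1}
    - {"x": -0.84, "y": 0.09, "z": -0.17, "wx": 0, "wy": 0.11, "wz": 0, "gripper": -0.1}
    - {"x": -1.0, "y": 0.11, "z": -0.2, "wx": 0, "wy": 0.13, "wz": 0, "gripper": -0.1}
    - {"x": -1.0, "y": 0.11, "z": -0.2, "wx": 0, "wy": 0.13, "wz": 0, "gripper": -0.1}

```text
time: 2.92
tcp_pos: [0.4174, 0.0513, 0.2483]
eef_rot: [-0.629, 0.629, 0.322, -0.324]
contact_force: [-0.7, 0.5, 0.2]
opening: 0.448
```

```bash
python3 - <<'E'
from h import *
from rig import get_obs
o=get_obs();g=np.array([.453,-.028,.24]);print(o["time"],o["tcp_pos"],o["opening"],o["joint_pos"])
print(delta(o,g,down(132)))
E
```

```text
2.9167 [0.41738945 0.05128485 0.24826656] 0.4478090335634636 [ 5.12349074e-01  8.80339200e-02 -5.46454034e-01  6.36438699e-04
 -9.38520308e-01 -1.13400127e+00]
(array([-0.1749,  0.0333, -0.3004]), array([-0.    ,  0.0345, -0.0004]))
```

Emit:
drive_tool:
  plan:
    - {"x": -0.09, "y": 0.017, "z": -0.15, "wx": 0, "wy": 0.017, "wz": 0, "gripper": -0.1}
    - {"x": -0.175, "y": 0.033, "z": -0.3, "wx": 0, "wy": 0.0345, "wz": 0, "gripper": -0.1}
    - {"x": -0.175, "y": 0.033, "z": -0.3, "wx": 0, "wy": 0.0345, "wz": 0, "gripper": -0.1}
    - {"x": -0.175, "y": 0.033, "z": -0.3, "wx": 0, "wy": 0.0345, "wz": 0, "gripper": -0.1}
    - {"x": -0.175, "y": 0.033, "z": -0.3, "wx": 0, "wy": 0.0345, "wz": 0, "gripper": -0.1}

```text
time: 3.33
tcp_pos: [0.4528, -0.0282, 0.2399]
eef_rot: [-0.66, 0.66, 0.252, -0.254]
contact_force: [0.1, 1.0, 0.7]
opening: 0.448
```

```bash
python3 - <<'E'
from h import *
from rig import *
o=get_obs();p=get_image("wrist");pickle.dump((o,p),open("s1.pkl","wb"))
print(o["time"],o["tcp_pos"],o["joint_pos"])
cv2.imwrite("pics/w1.png",p["frame"][:,:,::-1])
c=cam(p,o);print(proj(c,[.453,-.028,.07]))
E
```

```text
3.3333 [ 0.45278871 -0.02819993  0.23994138] [ 2.98181585e-01  1.56426809e-01 -4.88875926e-01  9.82505594e-04
 -9.27981456e-01 -1.13757815e+00]
[319.62186283 240.12284449]
```

View pics/w1.png

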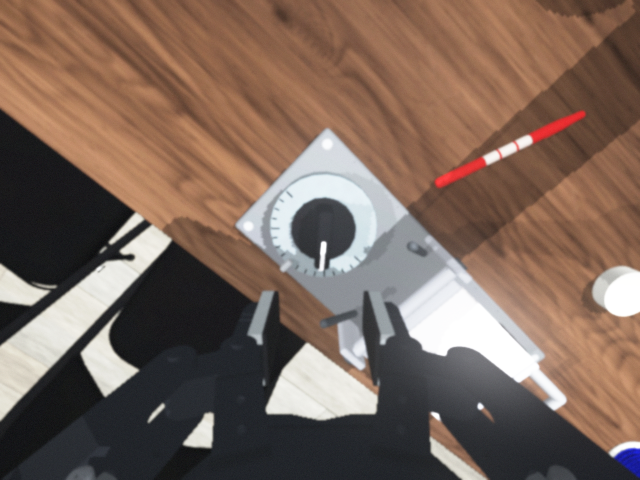

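```bash
python3 - <<'E'
from h import *
o,p=pickle.load(open("s1.pkl","rb"))
cv2.imwrite("pics/w1z.png",cv2.resize(np.ascontiguousarray(p["frame"][120:320,220:420,::-1]),(800,800),interpolation=cv2.INTER_CUBIC)[:600])
E
```

```text
(no output)
```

View pics/w1z.png

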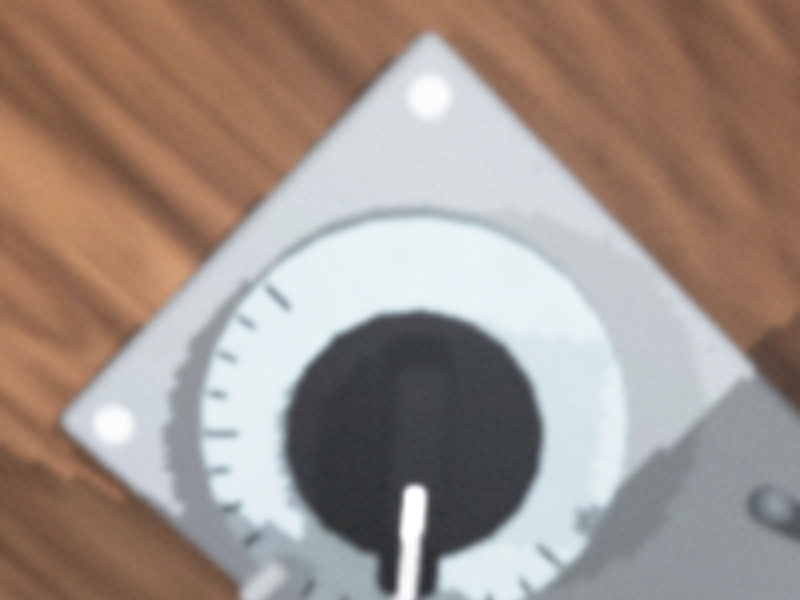

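```bash
python3 - <<'E'
from h import *
o,p=pickle.load(open("s1.pkl","rb"));c=cam(p,o)
z=lambda u,v:(220+u/4,120+v/4)
D=ray(c,z(414,434),.04);print("disc",D)
a=ray(c,z(415,492),.07);b=ray(c,z(409,570),.07);e=b-a;print(a,b,"ptr",np.degrees(np.arctan2(e[1],e[0])))
e=b-D;print("ptr from axis",np.degrees(np.arctan2(e[1],e[0])))
C1=ray(c,z(430,33),.012);C2=ray(c,z(62,422),.012);print(C1,C2);e=C2-C1;print("yaw",np.degrees(np.arctan2(e[1],e[0])),np.linalg.norm(e))
M=ray(c,z(264,580),.04);e=M-D;print("mark",M,np.degrees(np.arctan2(e[1],e[0])),np.linalg.norm(e))
for X in ([.4515,-.028,.04],): print(proj(c,X))
E
```

```text
disc [ 0.45078914 -0.02580047  0.04      ]
[ 0.45262704 -0.02422054  0.07      ] [ 0.46493591 -0.01462977  0.07      ] ptr 37.924840021606585
ptr from axis 38.29564045643114
[ 0.39023312 -0.07570066  0.012     ] [ 0.50782843 -0.08127356  0.012     ]
yaw -2.7132455664097863 0.11772728769368512
mark [ 0.49617196 -0.02786561  0.04      ] -2.6054462536055363 0.04542978369042203
[320.93402648 227.40081522]
```

```bash
python3 - <<'E'
from h import *
from rig import get_obs
o=get_obs()
print(delta(o,[.4512,-.0265,.16],down(128)));print(delta(o,[.4512,-.0265,.117],down(128)))
E
```

```text
(array([-0.0007,  0.3205,  0.0072]), array([-0.    ,  0.0112, -0.0004]))
(array([-3.000e-04,  4.925e-01,  7.200e-03]), array([-0.    ,  0.0112, -0.0004]))
```

Emit:
drive_tool:
  plan:
    - {"x": 0, "y": 0.1, "z": 0.007, "wx": 0, "wy": 0.011, "wz": 0, "gripper": -0.15}
    - {"x": 0, "y": 0.2, "z": 0.007, "wx": 0, "wy": 0.011, "wz": 0, "gripper": -0.15}
    - {"x": 0, "y": 0.3, "z": 0.007, "wx": 0, "wy": 0.011, "wz": 0, "gripper": -0.15}
    - {"x": 0, "y": 0.36, "z": 0.007, "wx": 0, "wy": 0.011, "wz": 0, "gripper": -0.15}
    - {"x": 0, "y": 0.41, "z": 0.007, "wx": 0, "wy": 0.011, "wz": 0, "gripper": -0.15}
    - {"x": 0, "y": 0.46, "z": 0.007, "wx": 0, "wy": 0.011, "wz": 0, "gripper": -0.15}
    - {"x": 0, "y": 0.49, "z": 0.007, "wx": 0, "wy": 0.011, "wz": 0, "gripper": -0.15}
    - {"x": 0, "y": 0.49, "z": 0.007, "wx": 0, "wy": 0.011, "wz": 0, "gripper": -0.15}
    - {"x": 0, "y": 0.49, "z": 0.007, "wx": 0, "wy": 0.011, "wz": 0, "gripper": -0.15}

```text
time: 4.13
tcp_pos: [0.4513, -0.0257, 0.1179]
eef_rot: [-0.668, 0.669, 0.23, -0.232]
contact_force: [0.1, 0.5, -0.5]
opening: 0.426
```

```bash
python3 - <<'E'
from h import *
from rig import *
o=get_obs();p=get_image("wrist");pickle.dump((o,p),open("s2.pkl","wb"))
print(o["time"],o["tcp_pos"],o["contact_force"])
cv2.imwrite("pics/w2.png",p["frame"][:,:,::-1])
E
```

```text
4.1333 [ 0.45134099 -0.02567147  0.1178953 ] [ 0.09330678  0.52146021 -0.50228733]
```

View pics/w2.png

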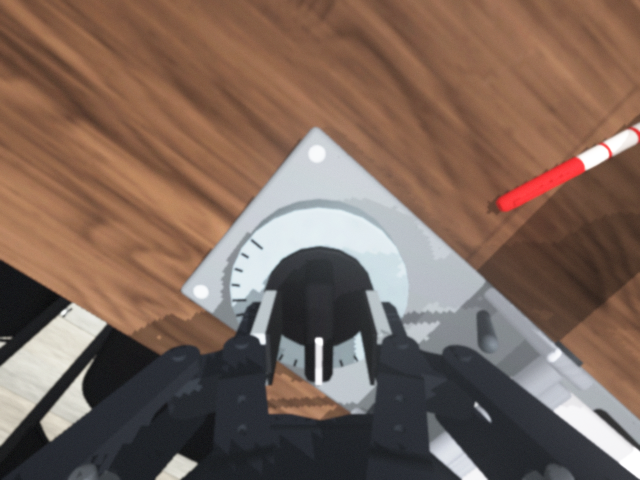

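The fingers straddle the bar. Its stripe is at column 319, vertical and centred between the pads, so I close.

Emit:
drive_tool:
  plan:
    - {"x": 0, "y": 0, "z": 0, "wx": 0, "wy": 0, "wz": 0, "gripper": -1}
    - {"x": 0, "y": 0, "z": 0, "wx": 0, "wy": 0, "wz": 0, "gripper": -1}
    - {"x": 0, "y": 0, "z": 0, "wx": 0, "wy": 0, "wz": 0, "gripper": -1}
    - {"x": 0, "y": 0, "z": 0, "wx": 0, "wy": 0, "wz": 0, "gripper": -1}
    - {"x": 0, "y": 0, "z": 0, "wx": 0, "wy": 0, "wz": 0, "gripper": -1}
    - {"x": 0, "y": 0, "z": 0, "wx": 0, "wy": 0, "wz": 0, "gripper": -1}
  force: 40

```text
time: 4.68
tcp_pos: [0.4525, -0.0257, 0.1193]
eef_rot: [-0.668, 0.669, 0.232, -0.231]
contact_force: [-0.7, -1.1, 7.3]
opening: 0.132
```

```bash
python3 - <<'E'
from h import *
from rig import *
o=get_obs();Rm=rot(o["eef_rot"]);print(np.degrees(np.arctan2(Rm[1,2],Rm[0,2])));print(o["tcp_pos"],o["contact_force"],o["ft_torque"],o["opening"])
print(delta(o,o["tcp_pos"],down(87.35)))
E
```

```text
128.1717678590185
[ 0.45254286 -0.02572509  0.11934024] [-0.72207959 -1.09882633  7.32431854] [-0.13889091  0.08146377  0.02513168] 0.1323801808503401
(array([0., 0., 0.]), array([0.0002, 0.1134, 0.0003]))
```

Emit:
drive_tool:
  plan:
    - {"x": 0, "y": -0.008, "z": 0, "wx": 0, "wy": 0.0, "wz": 0, "gripper": -1}
    - {"x": 0, "y": -0.008, "z": 0, "wx": 0, "wy": 0.011, "wz": 0, "gripper": -1}
    - {"x": 0, "y": -0.008, "z": 0, "wx": 0, "wy": 0.022, "wz": 0, "gripper": -1}
    - {"x": 0, "y": -0.008, "z": 0, "wx": 0, "wy": 0.034, "wz": 0, "gripper": -1}
    - {"x": 0, "y": -0.008, "z": 0, "wx": 0, "wy": 0.046, "wz": 0, "gripper": -1}
    - {"x": 0, "y": -0.008, "z": 0, "wx": 0, "wy": 0.058, "wz": 0, "gripper": -1}
    - {"x": 0, "y": -0.008, "z": 0, "wx": 0, "wy": 0.07, "wz": 0, "gripper": -1}
    - {"x": 0, "y": -0.008, "z": 0, "wx": 0, "wy": 0.082, "wz": 0, "gripper": -1}
    - {"x": 0, "y": -0.008, "z": 0, "wx": 0, "wy": 0.094, "wz": 0, "gripper": -1}
    - {"x": 0, "y": -0.008, "z": 0, "wx": 0, "wy": 0.105, "wz": 0, "gripper": -1}
    - {"x": 0, "y": -0.008, "z": 0, "wx": 0, "wy": 0.1135, "wz": 0, "gripper": -1}
    - {"x": 0, "y": -0.008, "z": 0, "wx": 0, "wy": 0.1135, "wz": 0, "gripper": -1}

```text
time: 5.68
tcp_pos: [0.4526, -0.0263, 0.1195]
eef_rot: [-0.707, 0.707, -0.017, 0.018]
contact_force: [6.7, -5.9, -19.2]
opening: 0.134
```

Emit:
drive_tool:
  plan:
    - {"x": 0, "y": 0, "z": 0, "wx": 0, "wy": 0, "wz": 0, "gripper": -1}
    - {"x": 0, "y": 0, "z": 0, "wx": 0, "wy": 0, "wz": 0, "gripper": -1}

```text
time: 5.85
tcp_pos: [0.4528, -0.0265, 0.1194]
eef_rot: [-0.707, 0.707, -0.017, 0.019]
contact_force: [2.2, -1.5, -1.9]
opening: 0.135
```

```bash
python3 - <<'E'
from h import *
from rig import *
o=get_obs();p=get_image("wrist");pickle.dump((o,p),open("s3.pkl","wb"))
Rm=rot(o["eef_rot"]);print(np.degrees(np.arctan2(Rm[1,2],Rm[0,2])));print(o["tcp_pos"],o["contact_force"],o["ft_torque"],o["opening"])
cv2.imwrite("pics/w3.png",p["frame"][:,:,::-1])
E
```

```text
87.0962472160771
[ 0.45275898 -0.02646536  0.11942401] [ 2.205284   -1.51567625 -1.90748638] [-0.44114482 -0.42719125  0.0226366 ] 0.13533289740306936
```

View pics/w3.png

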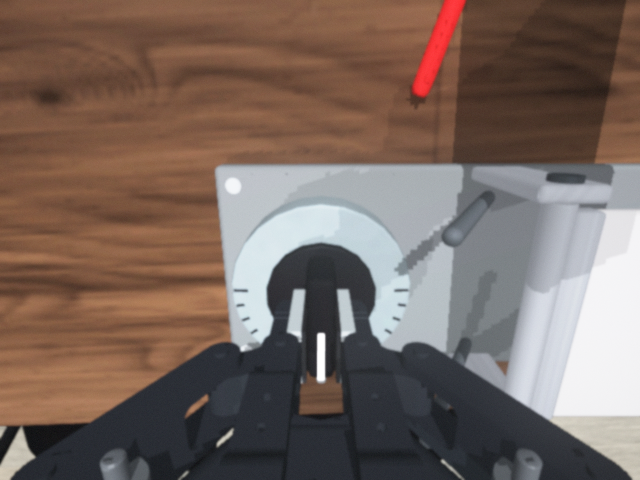

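Emit:
drive_tool:
  plan:
    - {"x": 0, "y": 0, "z": 0, "wx": 0, "wy": 0, "wz": 0, "gripper": -0.3}
    - {"x": 0, "y": 0, "z": 0, "wx": 0, "wy": 0, "wz": 0, "gripper": -0.3}
    - {"x": 0, "y": 0, "z": 0, "wx": 0, "wy": 0, "wz": 0, "gripper": -0.3}
    - {"x": 0, "y": 0, "z": 0, "wx": 0, "wy": 0, "wz": 0, "gripper": -0.3}
    - {"x": 0, "y": -0.1, "z": 0, "wx": 0, "wy": 0, "wz": 0, "gripper": -0.3}
    - {"x": 0, "y": -0.2, "z": 0, "wx": 0, "wy": 0, "wz": 0, "gripper": -0.3}
    - {"x": 0, "y": -0.3, "z": 0, "wx": 0, "wy": 0, "wz": 0, "gripper": -0.3}
    - {"x": 0, "y": -0.4, "z": 0, "wx": 0, "wy": 0, "wz": 0, "gripper": -0.3}
    - {"x": 0, "y": -0.5, "z": 0, "wx": 0, "wy": 0, "wz": 0, "gripper": -0.3}
    - {"x": 0, "y": -0.5, "z": 0, "wx": 0, "wy": 0, "wz": 0, "gripper": -0.3}
    - {"x": 0, "y": -0.5, "z": 0, "wx": 0, "wy": 0, "wz": 0, "gripper": -0.3}

```text
time: 6.82
tcp_pos: [0.4528, -0.0261, 0.2459]
eef_rot: [0.707, -0.707, 0.016, -0.02]
contact_force: [-0.6, -0.6, -0.1]
opening: 0.35
```

```bash
python3 - <<'E'
from h import *
from rig import *
o=get_obs();p=get_image("wrist");pickle.dump((o,p),open("s4.pkl","wb"))
print(o["tcp_pos"],o["opening"])
cv2.imwrite("pics/w4.png",p["frame"][:,:,::-1])
cv2.imwrite("pics/w4z.png",cv2.resize(np.ascontiguousarray(p["frame"][140:290,220:420,::-1]),(800,600),interpolation=cv2.INTER_CUBIC))
E
```

```text
[ 0.45280468 -0.02612846  0.24587443] 0.3498439862025327
```

View pics/w4.png

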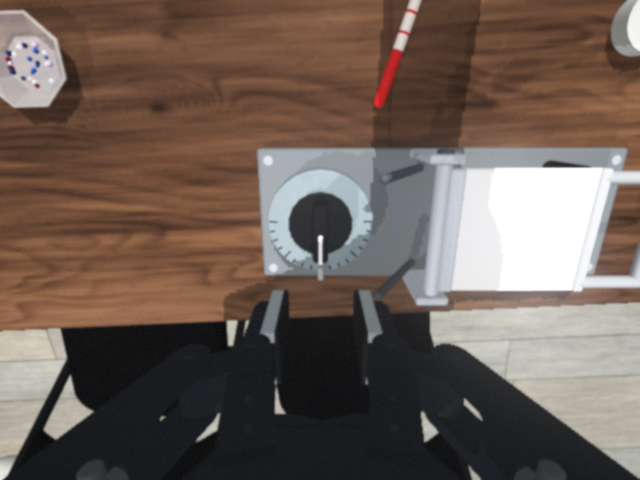

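View pics/w4z.png

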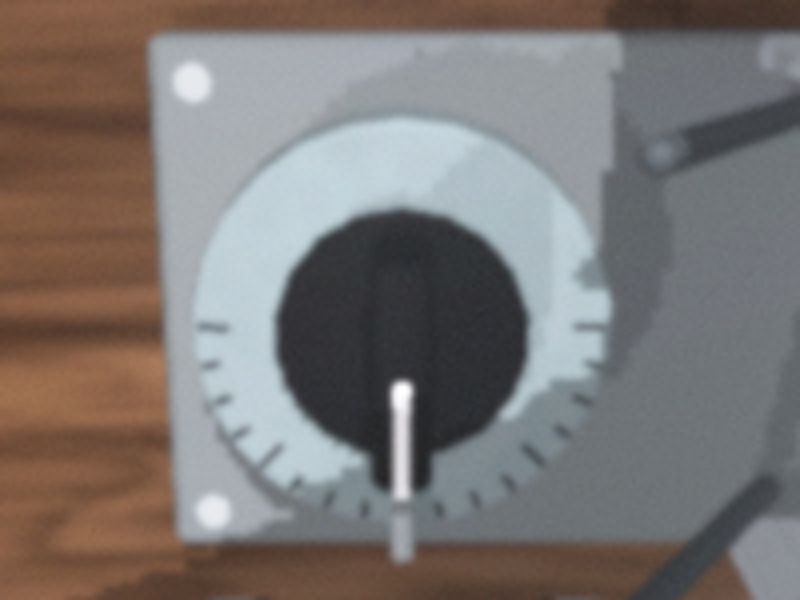

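```bash
python3 - <<'E'
from h import *
from rig import get_obs
o,p=pickle.load(open("s4.pkl","rb"));c=cam(p,o)
z=lambda u,v:(220+u/4,140+v/4)
an=lambda e:np.degrees(np.arctan2(e[1],e[0]))
D=ray(c,z(402,333),.04);M=ray(c,z(402.5,540),.04);print(D,M,an(M-D))
print("ptr",an(ray(c,z(402,495),.07)-ray(c,z(402,385),.07)))
C1=ray(c,z(152,36),.012);C2=ray(c,z(180,542),.012);print(C1,C2,an(C2-C1))
C3=ray(c,(627,148),.012);print("C3",C3,an(C3-C1)-90,np.linalg.norm(C3-C1))
y=np.radians(-2.65);f=np.array([[np.cos(y),-np.sin(y)],[np.sin(y),np.cos(y)]])
S=(C3+C2)[:2]/2;print("S",S,S+f@[0,-.105], "handle",S+f@[0,.15],"hinge",S+f@[0,-.015])
o=get_obs();h=S+f@[0,.15]
print(delta(o,[h[0],h[1],.24],down(87.35)))
E
```

```text
[ 0.45108938 -0.02496971  0.04      ] [ 0.49833901 -0.02725807  0.04      ] -2.772744312961827
ptr -2.9059909587593253
[ 0.39012505 -0.07561373  0.012     ] [ 0.50883806 -0.08172333  0.012     ] -2.946146881728237
C3 [0.40535564 0.2414548  0.012     ] -2.750125820266433 0.31743411972667485
S [0.45709685 0.07986573] [ 0.4522422  -0.02502198] handle [0.46403206 0.22970532] hinge [0.45640333 0.06488178]
(array([-0.0042,  0.0182,  1.0251]), array([-0.    , -0.0007,  0.0004]))
```

The pointer reads within about 0.2° of the zero mark (−2.9° against −2.8° in the world). Next is the handle.

Emit:
drive_tool:
  plan:
    - {"x": 0, "y": 0, "z": 0.13, "wx": 0, "wy": 0, "wz": 0, "gripper": 0.0}
    - {"x": 0, "y": 0, "z": 0.28, "wx": 0, "wy": 0, "wz": 0, "gripper": 0.0}
    - {"x": 0, "y": 0, "z": 0.43, "wx": 0, "wy": 0, "wz": 0, "gripper": 0.0}
    - {"x": 0, "y": 0, "z": 0.58, "wx": 0, "wy": 0, "wz": 0, "gripper": 0.0}
    - {"x": 0, "y": 0, "z": 0.73, "wx": 0, "wy": 0, "wz": 0, "gripper": 0.0}
    - {"x": 0, "y": 0, "z": 0.88, "wx": 0, "wy": 0, "wz": 0, "gripper": 0.0}
    - {"x": 0, "y": 0.018, "z": 1.0, "wx": 0, "wy": 0, "wz": 0, "gripper": 0.0}
    - {"x": 0, "y": 0.018, "z": 1.0, "wx": 0, "wy": 0, "wz": 0, "gripper": -0.3}
    - {"x": 0, "y": 0.018, "z": 1.0, "wx": 0, "wy": 0, "wz": 0, "gripper": -0.3}
    - {"x": 0, "y": 0.018, "z": 1.0, "wx": 0, "wy": 0, "wz": 0, "gripper": -0.3}

```text
time: 7.7
tcp_pos: [0.4641, 0.2228, 0.2386]
eef_rot: [-0.706, 0.708, -0.018, 0.018]
contact_force: [0.3, 0.1, -0.4]
opening: 0.346
```

```bash
python3 - <<'E'
from h import *
from rig import *
o=get_obs();p=get_image("wrist");pickle.dump((o,p),open("s5.pkl","wb"))
print(o["tcp_pos"],o["opening"],o["joint_pos"])
cv2.imwrite("pics/w5.png",p["frame"][:,:,::-1])
E
```

```text
[0.46406545 0.22281006 0.2386246 ] 0.3461980857541607 [ 7.64024800e-01  2.59169730e-01 -3.55292231e-01  2.03408975e-03
 -9.58003711e-01 -2.38658105e+00]
```

View pics/w5.png

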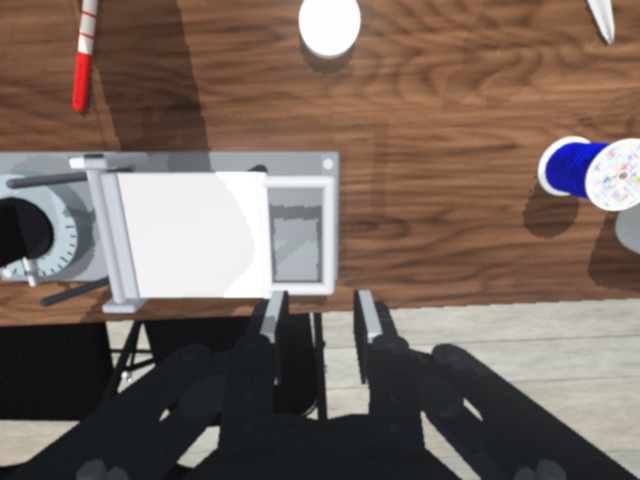

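```bash
python3 - <<'E'
from h import *
from rig import get_obs
o,p=pickle.load(open("s5.pkl","rb"));c=cam(p,o)
cv2.imwrite("pics/w5z.png",cv2.resize(np.ascontiguousarray(p["frame"][140:320,60:360,::-1]),(800,480),interpolation=cv2.INTER_CUBIC))
a=ray(c,(328.5,182),.062);b=ray(c,(327.5,290),.062);print(a,b,(a+b)/2)
for q in((339,152),(338,277)): print(ray(c,q,.012))
for q in((98,162),(125,302)): print("cheek",ray(c,q,.07))
S=np.array([.4571,.0799]);y=np.radians(-2.65);f=np.array([[np.cos(y),-np.sin(y)],[np.sin(y),np.cos(y)]])
def W(x,y,z): return [*(S+f@[x,y]),z]
for q in ((-.042,.15,.062),(.042,.15,.062),(-.06,-.015,.07),(.06,-.015,.07),(-.05,.106,.065),(.05,.106,.065)): print(q,proj(c,W(*q)))
E
```

```text
[0.42250879 0.2311549  0.062     ] [0.50845456 0.22660658 0.062     ] [0.46548168 0.22888074 0.062     ]
[0.4055117  0.24176512 0.012     ]
[0.52042382 0.23690252 0.012     ]
cheek [0.39963946 0.07394138 0.07      ]
cheek [0.50689089 0.06790056 0.07      ]
(-0.042, 0.15, 0.062) [329.20492363 181.36713776]
(0.042, 0.15, 0.062) [328.85712144 287.13829981]
(-0.06, -0.015, 0.07) [ 87.77920424 157.74194791]
(0.06, -0.015, 0.07) [120.52820315 312.97312765]
(-0.05, 0.106, 0.065) [266.88146292 170.89925149]
(0.05, 0.106, 0.065) [273.58474456 298.12536003]
```

View pics/w5z.png

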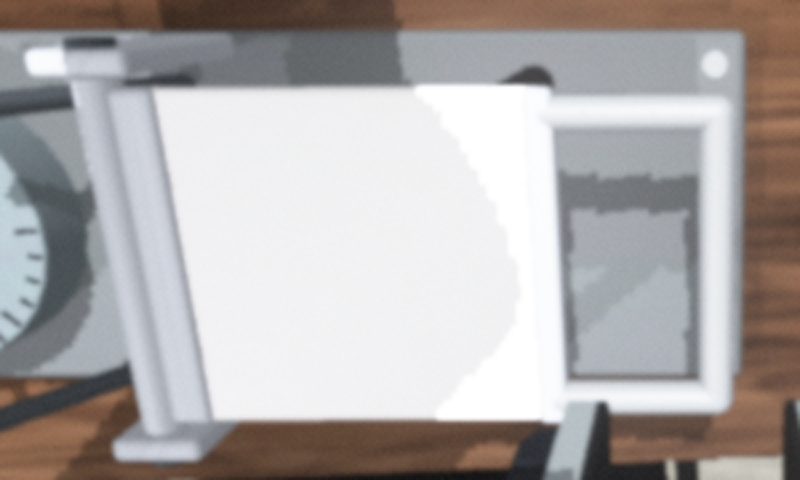

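The bar is at columns 323–333, rows 178–294, and fits the predicted pose. I go down over it with the fingers about 30 mm apart.

```bash
python3 - <<'E'
from h import *
from rig import get_obs
o=get_obs()
print(delta(o,[.465,.229,.116],down(87.35)))
E
```

```text
(array([0.0013, 0.4923, 0.0273]), array([ 0.0003, -0.0008,  0.0001]))
```

Emit:
drive_tool:
  plan:
    - {"x": 0, "y": 0, "z": 0.025, "wx": 0, "wy": 0, "wz": 0, "gripper": -0.3}
    - {"x": 0, "y": 0.1, "z": 0.025, "wx": 0, "wy": 0, "wz": 0, "gripper": -0.3}
    - {"x": 0, "y": 0.18, "z": 0.025, "wx": 0, "wy": 0, "wz": 0, "gripper": -0.3}
    - {"x": 0, "y": 0.26, "z": 0.025, "wx": 0, "wy": 0, "wz": 0, "gripper": -0.3}
    - {"x": 0, "y": 0.33, "z": 0.025, "wx": 0, "wy": 0, "wz": 0, "gripper": -0.3}
    - {"x": 0, "y": 0.39, "z": 0.025, "wx": 0, "wy": 0, "wz": 0, "gripper": -0.3}
    - {"x": 0, "y": 0.44, "z": 0.025, "wx": 0, "wy": 0, "wz": 0, "gripper": -0.3}
    - {"x": 0, "y": 0.49, "z": 0.025, "wx": 0, "wy": 0, "wz": 0, "gripper": -0.3}
    - {"x": 0, "y": 0.49, "z": 0.025, "wx": 0, "wy": 0, "wz": 0, "gripper": -0.3}
    - {"x": 0, "y": 0.49, "z": 0.025, "wx": 0, "wy": 0, "wz": 0, "gripper": -0.3}

```text
time: 8.58
tcp_pos: [0.4647, 0.2277, 0.1164]
eef_rot: [-0.706, 0.708, -0.019, 0.019]
contact_force: [0.3, -1.1, 0.3]
opening: 0.35
```

```bash
python3 - <<'E'
from h import *
from rig import *
o=get_obs();p=get_image("wrist");pickle.dump((o,p),open("s6.pkl","wb"))
print(o["tcp_pos"],o["opening"],o["contact_force"])
cv2.imwrite("pics/w6.png",p["frame"][:,:,::-1])
E
```

```text
[0.46467386 0.22770447 0.11635822] 0.34967266350420645 [ 0.25476947 -1.08529013  0.25130201]
```

View pics/w6.png

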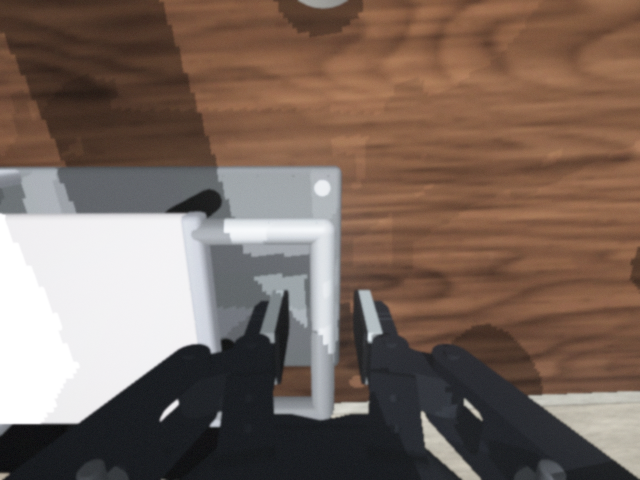

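The bar (columns 312–333) sits between the pads, so I close on it.

Emit:
drive_tool:
  plan:
    - {"x": 0, "y": 0, "z": 0.005, "wx": 0, "wy": 0, "wz": 0, "gripper": -1}
    - {"x": 0, "y": 0, "z": 0.005, "wx": 0, "wy": 0, "wz": 0, "gripper": -1}
    - {"x": 0, "y": 0, "z": 0.005, "wx": 0, "wy": 0, "wz": 0, "gripper": -1}
    - {"x": 0, "y": 0, "z": 0.005, "wx": 0, "wy": 0, "wz": 0, "gripper": -1}
    - {"x": 0, "y": 0, "z": 0.005, "wx": 0, "wy": 0, "wz": 0, "gripper": -1}
    - {"x": 0, "y": 0, "z": 0.005, "wx": 0, "wy": 0, "wz": 0, "gripper": -1}
    - {"x": 0, "y": 0, "z": 0.005, "wx": 0, "wy": 0, "wz": 0, "gripper": -1}
  force: 30

```text
time: 9.22
tcp_pos: [0.4656, 0.2284, 0.1182]
eef_rot: [-0.706, 0.708, -0.018, 0.019]
contact_force: [3.0, -5.4, 1.2]
opening: 0.107
```

```bash
python3 - <<'E'
from h import *
from rig import *
o=get_obs()
print(o["tcp_pos"],o["opening"],o["contact_force"],o["ft_torque"])
P=o["tcp_pos"];y=np.radians(-2.65);u=np.array([-np.sin(y),np.cos(y),0])
R0=rot(o["eef_rot"]);print(R0.round(3))
for k in range(1,25):
    t=np.pi/2*k/24
    d=.165*((np.cos(t)-1)*u+np.sin(t)*np.array([0,0,1]))
    print(k,round(np.degrees(t),1),(R0.T@d/.25).round(3))
E
```

```text
[0.46556706 0.22837797 0.11819255] 0.10663567135959827 [ 2.99177906 -5.43112773  1.21482426] [-1.53364381 -0.70425881  0.07075221]
[[ 0.999  0.002  0.052]
 [-0.052 -0.003  0.999]
 [ 0.002 -1.    -0.003]]
1 3.7 [ 0.    -0.043 -0.002]
2 7.5 [ 0.    -0.086 -0.006]
3 11.2 [ 0.    -0.129 -0.013]
4 15.0 [ 0.    -0.171 -0.023]
5 18.8 [ 0.001 -0.212 -0.036]
6 22.5 [ 0.001 -0.252 -0.051]
7 26.2 [ 0.001 -0.292 -0.069]
8 30.0 [ 0.001 -0.33  -0.089]
9 33.8 [ 0.001 -0.366 -0.112]
10 37.5 [ 0.002 -0.401 -0.137]
11 41.2 [ 0.002 -0.435 -0.165]
12 45.0 [ 0.002 -0.466 -0.195]
13 48.8 [ 0.002 -0.496 -0.226]
14 52.5 [ 0.003 -0.523 -0.26 ]
15 56.2 [ 0.003 -0.548 -0.295]
16 60.0 [ 0.003 -0.571 -0.331]
17 63.8 [ 0.003 -0.591 -0.37 ]
18 67.5 [ 0.004 -0.609 -0.409]
19 71.2 [ 0.004 -0.624 -0.449]
20 75.0 [ 0.004 -0.636 -0.491]
21 78.8 [ 0.004 -0.646 -0.533]
22 82.5 [ 0.005 -0.653 -0.576]
23 86.2 [ 0.005 -0.657 -0.619]
24 90.0 [ 0.005 -0.658 -0.662]
```

Emit:
drive_tool:
  plan:
    - {"x": 0, "y": -0.043, "z": -0.002, "wx": 0, "wy": 0, "wz": 0, "gripper": -1}
    - {"x": 0, "y": -0.086, "z": -0.006, "wx": 0, "wy": 0, "wz": 0, "gripper": -1}
    - {"x": 0, "y": -0.129, "z": -0.013, "wx": 0, "wy": 0, "wz": 0, "gripper": -1}
    - {"x": 0, "y": -0.171, "z": -0.023, "wx": 0, "wy": 0, "wz": 0, "gripper": -1}
    - {"x": 0.001, "y": -0.212, "z": -0.036, "wx": 0, "wy": 0, "wz": 0, "gripper": -1}
    - {"x": 0.001, "y": -0.252, "z": -0.051, "wx": 0, "wy": 0, "wz": 0, "gripper": -1}
    - {"x": 0.001, "y": -0.292, "z": -0.069, "wx": 0, "wy": 0, "wz": 0, "gripper": -1}
    - {"x": 0.001, "y": -0.33, "z": -0.089, "wx": 0, "wy": 0, "wz": 0, "gripper": -1}
    - {"x": 0.001, "y": -0.33, "z": -0.089, "wx": 0, "wy": 0, "wz": 0, "gripper": -1}
    - {"x": 0.001, "y": -0.33, "z": -0.089, "wx": 0, "wy": 0, "wz": 0, "gripper": -1}

```text
time: 10.05
tcp_pos: [0.4645, 0.2068, 0.2016]
eef_rot: [-0.707, 0.707, -0.017, 0.02]
contact_force: [-3.1, 5.4, 1.2]
opening: 0.104
```

```bash
python3 - <<'E'
from h import *
from rig import *
o=get_obs();p=get_image("wrist");pickle.dump((o,p),open("s7.pkl","wb"))
print(o["tcp_pos"],o["opening"],o["contact_force"],o["ft_torque"])
cv2.imwrite("pics/w7.png",p["frame"][:,:,::-1])
p=get_image("side")
cv2.imwrite("pics/sd7.png",cv2.resize(np.ascontiguousarray(p["frame"][160:290,230:400,::-1]),(784,600),interpolation=cv2.INTER_CUBIC))
E
```

```text
[0.46451231 0.20677866 0.20162052] 0.1041015980997794 [-3.10085071  5.42159161  1.1544166 ] [1.57724929 0.99054728 0.05292786]
```

View pics/w7.png

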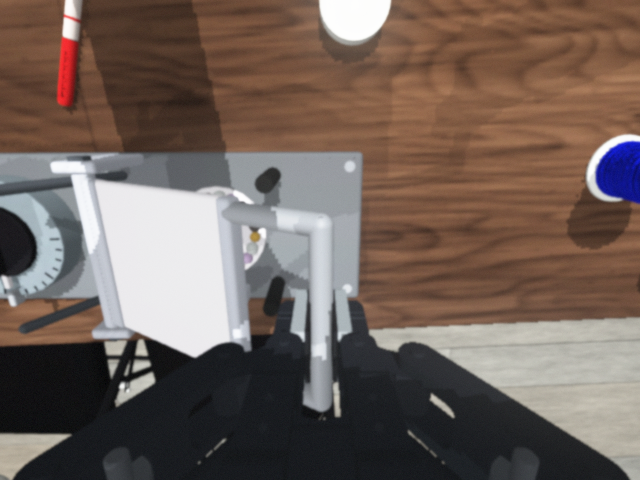

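View pics/sd7.png

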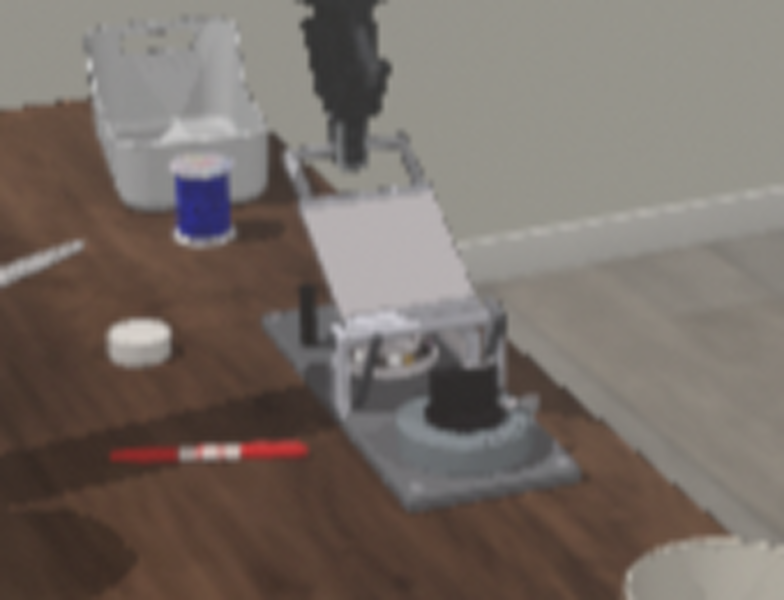

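```bash
python3 - <<'E'
from h import *
from rig import *
o=get_obs()
y=np.radians(-2.65);u=np.array([-np.sin(y),np.cos(y),0]);H=np.array([.4572,.0642,.062+.0562])
for t in (34,38,42,46,50,54,58,62,66,70,74,78,81,84,86,88,89,90):
    q=np.radians(t);X=H+.165*(np.cos(q)*u+np.sin(q)*np.array([0,0,1]))
    print(t,delta(o,X,down(87.35)))
E
```

```text
34 (array([-0.0028, -0.0374, -0.0253]), array([ 0.0001, -0.0009,  0.0005]))
38 (array([-0.0026, -0.0747, -0.0524]), array([ 0.0001, -0.0009,  0.0005]))
42 (array([-0.0023, -0.11  , -0.082 ]), array([ 0.0001, -0.0009,  0.0005]))
46 (array([-0.002 , -0.1431, -0.114 ]), array([ 0.0001, -0.0009,  0.0005]))
50 (array([-0.0017, -0.1739, -0.1483]), array([ 0.0001, -0.0009,  0.0005]))
54 (array([-0.0014, -0.2022, -0.1846]), array([ 0.0001, -0.0009,  0.0005]))
58 (array([-0.0012, -0.228 , -0.2228]), array([ 0.0001, -0.0009,  0.0005]))
62 (array([-0.0009, -0.251 , -0.2627]), array([ 0.0001, -0.0009,  0.0005]))
66 (array([-0.0006, -0.2712, -0.3041]), array([ 0.0001, -0.0009,  0.0005]))
70 (array([-3.000e-04, -2.884e-01, -3.468e-01]), array([ 0.0001, -0.0009,  0.0005]))
74 (array([-0.    , -0.3026, -0.3907]), array([ 0.0001, -0.0009,  0.0005]))
78 (array([ 3.000e-04, -3.137e-01, -4.354e-01]), array([ 0.0001, -0.0009,  0.0005]))
81 (array([ 0.0005, -0.32  , -0.4693]), array([ 0.0001, -0.0009,  0.0005]))
84 (array([ 0.0007, -0.3245, -0.5036]), array([ 0.0001, -0.0009,  0.0005]))
86 (array([ 0.0008, -0.3265, -0.5266]), array([ 0.0001, -0.0009,  0.0005]))
88 (array([ 0.0009, -0.3277, -0.5496]), array([ 0.0001, -0.0009,  0.0005]))
89 (array([ 0.001 , -0.328 , -0.5611]), array([ 0.0001, -0.0009,  0.0005]))
90 (array([ 0.0011, -0.3281, -0.5726]), array([ 0.0001, -0.0009,  0.0005]))
```

Emit:
drive_tool:
  plan:
    - {"x": 0, "y": -0.037, "z": -0.025, "wx": 0, "wy": 0, "wz": 0, "gripper": -1}
    - {"x": 0, "y": -0.075, "z": -0.052, "wx": 0, "wy": 0, "wz": 0, "gripper": -1}
    - {"x": 0, "y": -0.11, "z": -0.082, "wx": 0, "wy": 0, "wz": 0, "gripper": -1}
    - {"x": 0, "y": -0.143, "z": -0.114, "wx": 0, "wy": 0, "wz": 0, "gripper": -1}
    - {"x": 0, "y": -0.174, "z": -0.148, "wx": 0, "wy": 0, "wz": 0, "gripper": -1}
    - {"x": 0, "y": -0.202, "z": -0.185, "wx": 0, "wy": 0, "wz": 0, "gripper": -1}
    - {"x": 0, "y": -0.228, "z": -0.223, "wx": 0, "wy": 0, "wz": 0, "gripper": -1}
    - {"x": 0, "y": -0.251, "z": -0.263, "wx": 0, "wy": 0, "wz": 0, "gripper": -1}
    - {"x": 0, "y": -0.271, "z": -0.304, "wx": 0, "wy": 0, "wz": 0, "gripper": -1}
    - {"x": 0, "y": -0.288, "z": -0.347, "wx": 0, "wy": 0, "wz": 0, "gripper": -1}
    - {"x": 0, "y": -0.288, "z": -0.347, "wx": 0, "wy": 0, "wz": 0, "gripper": -1}
    - {"x": 0, "y": -0.288, "z": -0.347, "wx": 0, "wy": 0, "wz": 0, "gripper": -1}

```text
time: 11.15
tcp_pos: [0.4606, 0.1209, 0.2753]
eef_rot: [0.707, -0.706, 0.016, -0.021]
contact_force: [-4.3, 5.0, 8.7]
opening: 0.097
```

```bash
python3 - <<'E'
from h import *
from rig import *
o=get_obs();print(o["tcp_pos"],o["contact_force"],o["opening"],o["joint_pos"])
y=np.radians(-2.65);u=np.array([-np.sin(y),np.cos(y),0]);H=np.array([.4572,.0642,.062+.0562])
for t in (70,74,78,81,84,86,88,89,90):
    q=np.radians(t);X=H+.165*(np.cos(q)*u+np.sin(q)*np.array([0,0,1]))
    print(t,*delta(o,X,down(87.35)))
p=get_image("wrist");cv2.imwrite("pics/w8.png",p["frame"][:,:,::-1])
E
```

```text
[0.46063338 0.12085538 0.27528372] [-4.29366914  5.02674552  8.689288  ] 0.09739570960833377 [ 0.60005377  0.15314054 -0.39255082  0.00298324 -1.01867245 -2.22426495]
70 [-0.0033  0.0081 -0.0013] [-0.0003 -0.0009  0.0011]
74 [-0.0029 -0.0062 -0.0451] [-0.0003 -0.0009  0.0011]
78 [-0.0026 -0.0174 -0.0898] [-0.0003 -0.0009  0.0011]
81 [-0.0024 -0.0238 -0.1237] [-0.0003 -0.0009  0.0011]
84 [-0.0022 -0.0284 -0.158 ] [-0.0003 -0.0009  0.0011]
86 [-0.002  -0.0304 -0.1809] [-0.0003 -0.0009  0.0011]
88 [-0.0019 -0.0317 -0.2039] [-0.0003 -0.0009  0.0011]
89 [-0.0018 -0.032  -0.2155] [-0.0003 -0.0009  0.0011]
90 [-0.0018 -0.0321 -0.227 ] [-0.0003 -0.0009  0.0011]
```

View pics/w8.png

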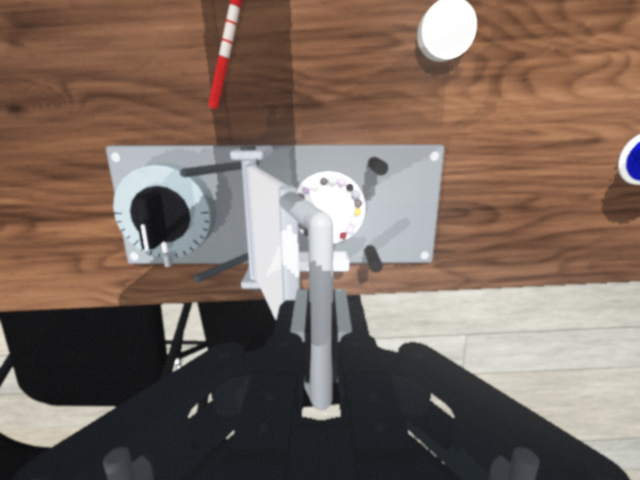

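Emit:
drive_tool:
  plan:
    - {"x": -0.002, "y": -0.01, "z": -0.045, "wx": 0, "wy": 0, "wz": 0, "gripper": -1}
    - {"x": -0.002, "y": -0.021, "z": -0.09, "wx": 0, "wy": 0, "wz": 0, "gripper": -1}
    - {"x": -0.002, "y": -0.027, "z": -0.124, "wx": 0, "wy": 0, "wz": 0, "gripper": -1}
    - {"x": -0.002, "y": -0.032, "z": -0.158, "wx": 0, "wy": 0, "wz": 0, "gripper": -1}
    - {"x": -0.002, "y": -0.034, "z": -0.181, "wx": 0, "wy": 0, "wz": 0, "gripper": -1}
    - {"x": -0.002, "y": -0.035, "z": -0.204, "wx": 0, "wy": 0, "wz": 0, "gripper": -1}
    - {"x": -0.002, "y": -0.036, "z": -0.216, "wx": 0, "wy": 0, "wz": 0, "gripper": -1}
    - {"x": -0.002, "y": -0.036, "z": -0.227, "wx": 0, "wy": 0, "wz": 0, "gripper": -1}
    - {"x": -0.002, "y": -0.036, "z": -0.227, "wx": 0, "wy": 0, "wz": 0, "gripper": -1}
    - {"x": -0.002, "y": -0.036, "z": -0.227, "wx": 0, "wy": 0, "wz": 0, "gripper": -1}

```text
time: 12.03
tcp_pos: [0.4577, 0.0642, 0.2844]
eef_rot: [0.707, -0.706, 0.015, -0.021]
contact_force: [1.3, 0.6, 4.6]
opening: 0.096
```

```bash
python3 - <<'E'
from h import *
from rig import *
o=get_obs();print(o["tcp_pos"],o["contact_force"],o["ft_torque"],o["opening"],rot(o["eef_rot"]).round(4))
p=get_image("wrist");s=get_image("side");t=get_image("top");pickle.dump((o,p,s,t),open("s9.pkl","wb"))
cv2.imwrite("pics/w9.png",p["frame"][:,:,::-1])
cv2.imwrite("pics/sd9.png",cv2.resize(np.ascontiguousarray(s["frame"][160:290,230:400,::-1]),(784,600),interpolation=cv2.INTER_CUBIC))
cv2.imwrite("pics/t9.png",cv2.resize(np.ascontiguousarray(t["frame"][170:290,210:370,::-1]),(800,600),interpolation=cv2.INTER_CUBIC))
E
```

```text
[0.4577124  0.06422445 0.28436972] [1.32088307 0.57473268 4.5551887 ] [ 0.16462382 -0.41881124 -0.01501573] 0.09610968958379644 [[ 0.9986  0.0078  0.0515]
 [-0.0515  0.001   0.9987]
 [ 0.0078 -1.      0.0014]]
```

View pics/w9.png

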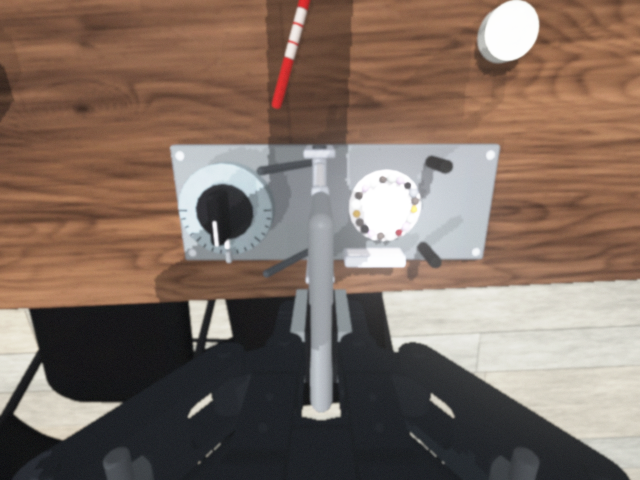

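View pics/sd9.png

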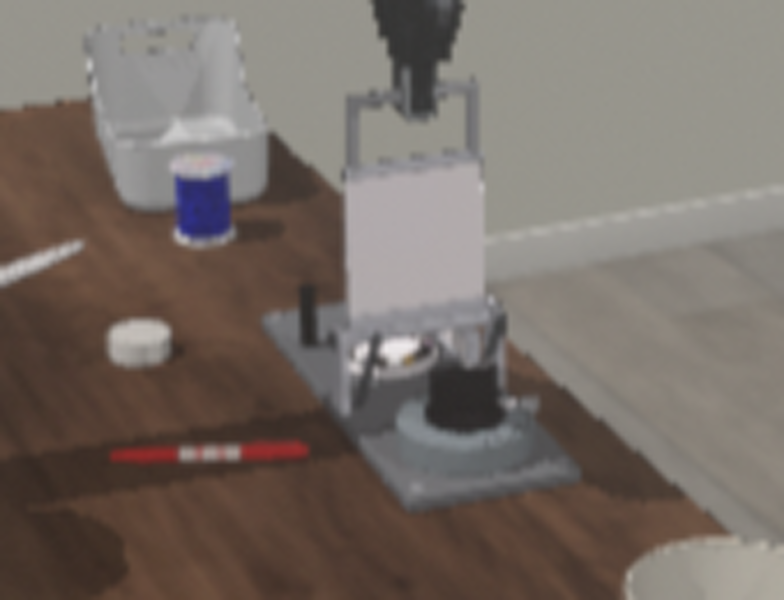

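View pics/t9.png

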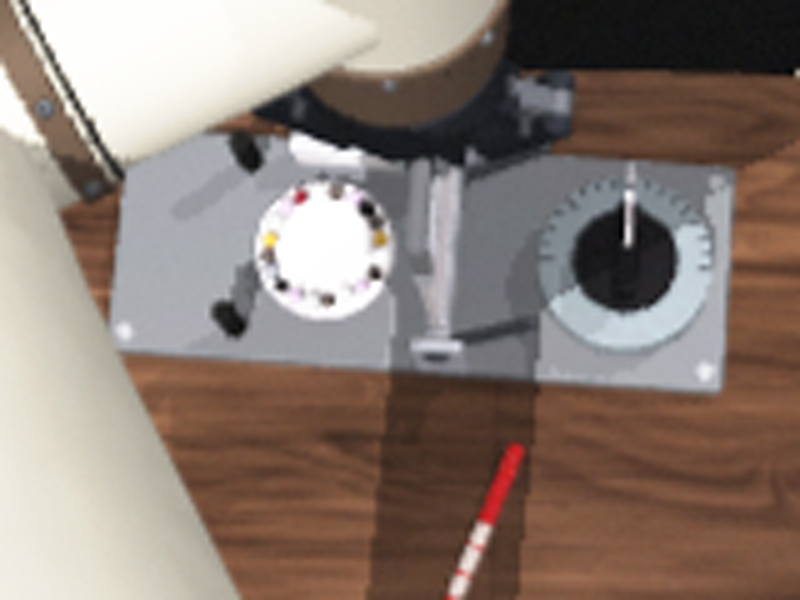

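```bash
python3 - <<'E'
from h import *
from scipy.optimize import least_squares
o,p,s,t=pickle.load(open("s9.pkl","rb"));c=cam(p,o);f=p["frame"]
cv2.imwrite("pics/w9z.png",cv2.resize(np.ascontiguousarray(f[130:280,160:360,::-1]),(800,600),interpolation=cv2.INTER_CUBIC))
cv2.imwrite("pics/w9y.png",cv2.resize(np.ascontiguousarray(f[130:280,340:520,::-1]),(720,600),interpolation=cv2.INTER_CUBIC))
# column profile of bar
g=cv2.cvtColor(f,cv2.COLOR_RGB2GRAY)
for r in(250,265,280): print(r,g[r,300:342])
E
```

```text
250 [134 126 119 104  96  88  85  95 126 143 150 154 158 160 162 164 166 167
 168 168 169 167 168 170 168 166 166 164 160 158 156 151 147 132 129 125
 127 127 127 128 128 131]
265 [ 90  92  93  96  95 103 120 140 150 147 148 152 153 155 158 162 162 166
 165 165 169 167 168 167 165 166 161 160 159 155 153 150 140 126 111 106
 107 106 106 107 106 110]
280 [ 94  96  97  98 113 149 197 214 195 166 151 149 153 155 160 164 163 166
 164 166 166 167 167 166 165 164 163 161 157 153 152 147 162 174 153 118
 106 107 110 109 116 120]
```

View pics/w9z.png

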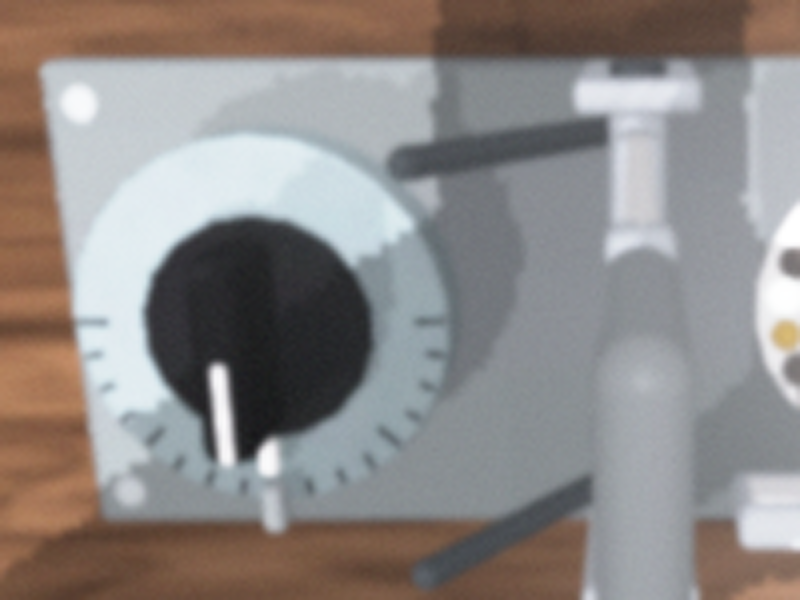

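View pics/w9y.png

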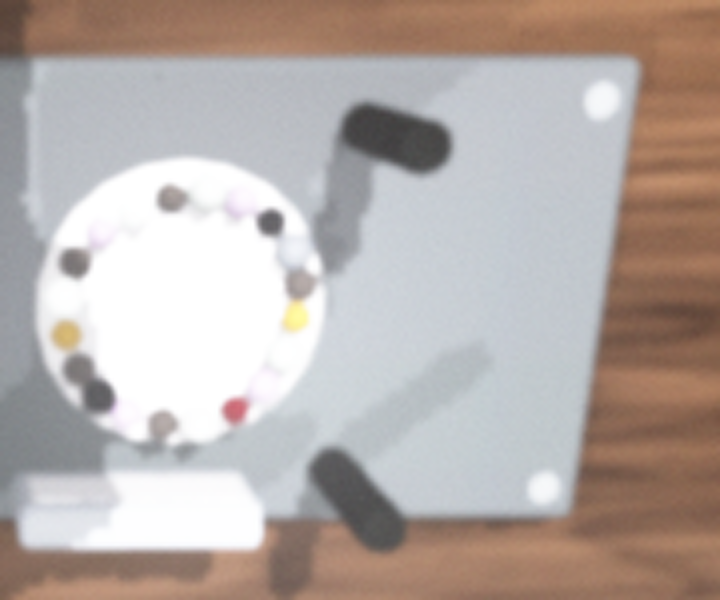

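```bash
python3 - <<'E'
from h import *
from scipy.optimize import least_squares
o,p,s,t=pickle.load(open("s9.pkl","rb"));c=cam(p,o)
loc=np.array([[-.06,-.16],[.06,-.16],[-.06,.16],[.06,.16]]);uv=np.array([[170.5,145.75],[185.5,260],[499.5,144.25],[483,259]])
def W(v,x,y,z): a=v[2];return [v[0]+np.cos(a)*x-np.sin(a)*y,v[1]+np.sin(a)*x+np.cos(a)*y,z+(v[3] if len(v)>3 else 0)]
for n in(3,4):
    r=least_squares(lambda v:np.ravel([proj(c,W(v,*l,.012))-q for l,q in zip(loc,uv)]),[.457,.08,-.045,0][:n]);v=r.x
    print(v[:2],np.degrees(v[2]),v[3:],r.fun.round(2))
    print("hinge",W(v,0,-.015,.062),"top bar ideal",W(v,0,-.015,.227))
    for yb in(-.015,):
        for x in(-.042,-.02,.0): print("bar proj",proj(c,W(v,x,yb,.227)))
    print("cheek proj",proj(c,W(v,-.06,-.015,.07)), "axis",W(v,0,-.105,0)[:2],"mark proj",proj(c,W(v,.045,-.105,.04)),"ptr",proj(c,W(v,.023,-.105,.07)),proj(c,W(v,.0,-.105,.07)))
print("bar pt from tool",proj(c,o["tcp_pos"]+rot(o["eef_rot"])@[0,.056,0]),proj(c,o["tcp_pos"]+rot(o["eef_rot"])@[-.03,.056,0]))
E
```

```text
[0.45749172 0.08005078] -2.730290315617807 [] [-1.28 -0.38 -0.12  0.85  1.57 -0.26 -0.19  0.48]
hinge [np.float64(0.4567771998625576), np.float64(0.06506780931524395), 0.062] top bar ideal [np.float64(0.4567771998625576), np.float64(0.06506780931524395), 0.227]
bar proj [319.78894985 225.70575733]
bar proj [320.04510322 277.35244051]
bar proj [320.25670205 320.0158547 ]
cheek proj [319.67606377 149.04032563] axis [np.float64(0.45249009279650515), np.float64(-0.024830025547472323)] mark proj [228.76862999 257.25357072] ptr [217.99932171 246.60319485] [215.34057244 221.44284219]
[0.45773296 0.0801158 ] -2.72701515448634 [-0.00188645] [-0.36 -0.24  0.63  0.39  0.63 -0.13 -0.93  0.02]
hinge [np.float64(0.4570193030157361), np.float64(0.06513278518178256), np.float64(0.060113551980668395)] top bar ideal [np.float64(0.4570193030157361), np.float64(0.06513278518178256), np.float64(0.2251135519806684)]
bar proj [319.97963232 224.93274084]
bar proj [320.22605753 275.94193095]
bar proj [320.42987644 318.1317596 ]
cheek proj [319.76830052 149.17749508] axis [np.float64(0.4527373347277611), np.float64(-0.02476529459515582)] mark proj [229.34850104 256.7779593 ] ptr [218.71111578 246.1374434 ] [216.08510805 221.12335092]
bar pt from tool [318.58397481 324.66786867] [318.43165432 258.88495217]
```

The bar measures at column 320.0–320.3, and the upright position predicted from the stand's corners is 320.0, so the flap is within about 0.3° of balance. The force is small and the grip holds (opening 0.096). Handing in.

```bash
python3 - <<'E'
from rig import *
o=get_obs();print(o["time"],o["tcp_pos"],o["contact_force"],o["opening"]);print(hand_in())
E
```

```text
12.1833 [0.45770483 0.06456762 0.28434908] [2.19317395 0.70840153 5.14790309] 0.10495313351536083
the job is handed in; nothing more can be done
None
```

The job is done and handed in at about 12 s. With the flap still down, I turned the light-trim knob to the zero mark. I then gripped the flap's wire handle, swung the flap up to upright, and left it held there.

- **Knob:** after I let go, the pointer read −2.9° against −2.8° for the zero mark, both as world angles. A later top view still showed it lined up.
- **Flap:** in the last wrist image the handle bar was within about 0.3 pixels of the upright position, worked out from the stand's corners. Finding the bar from the arm's own position instead puts it about 0.6 mm off. Both mean the flap is within about 0.3° of balance.
- **Grip and forces:** the handle is held with 30 N, and the contact force at hand-in was about 6 N. The largest reading I saw was about 21 N, a short upward pull just after turning the knob. When I first closed on the knob the fingertips touched its disc with about 7 N, so I commanded a 2 mm lift before turning.
- **Other things:** in the last pictures the bracelet was on its pedestal, and the spool and cream jar stood in place. I did not check the tumbler, dish and lid one by one, but the arm never went near them.

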